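# Fit the cover plate over the studs of the bonding jig

## Task

Pick up the aluminium cover plate from the foam pad by its black handle and fit it on the steel jig: lay it lightly on the two studs and slide it across them until its two holes drop over them, then see it fully home, flat on the jig, and let go. Be gentle, never bearing hard on the studs or the jig and never letting the plate fall on them, and leave the jar, the tape roll and the caliper where they are.

Things in the scene. Friction and masses are not known exactly. Their poses are not given: they have to be found in the camera images.
- jig: fixed dark steel block lying flat, 200 (x) x 150 (y) x 24 mm high, two studs standing on its top; origin at the centre of its underside, z up
- jig_top (a point): centre of the jig's flat top. Two rigid steel studs stand on the top at x = -55 and +55 mm, 10 mm in diameter, 9 mm high, the upper 2 mm tapering to 6 mm. They are on an adjustable, clamped bar: both at the same y, which is anywhere from -15 to +15 mm in the jig's frame and is not reported
- plate: loose aluminium cover plate, 160 (x) x 100 (y) x 5 mm, about 0.35 kg, lying on the pad; origin at the centre of its underside, z up. Two oblong through holes, 14 mm (x) by 12 mm (y), at x = -55 and +55 mm, y = 0. It may go on either way round (a half turn makes no difference)
- plate_grip (a point): centre of the part to grip of the plate's black handle, 32 mm above the plate's underside (27 mm above its upper face), axes as the plate's. The handle is an upright block, 50 mm long along the plate's x, 16 mm thick along its y, standing 45 mm above the plate's upper face at the middle of the plate.
- pad: fixed grey foam pad, 190 x 130 x 12 mm; origin at the centre of its underside; the plate starts on it
- jar_mid (a point): bystander: loose white jar with lid, 60 mm diameter, 65 mm high; this point is its centre
- tape_mid (a point): bystander: loose roll of green tape lying flat, 84 mm outside diameter, 24 mm high; this point is its centre
- caliper_mid (a point): bystander: loose caliper lying flat, 200 mm long along x, about 70 mm over its jaws, 12 mm high; this point is on its middle, 6 mm up
Not all that is in view belongs to the job. There is more than one size of the plate; the job needs the middle-sized.

How it is judged:
By the outcome, as a careful person would: the job done as asked, in the order asked, and still so for the second after the job is handed in, with the robot touching nothing.
It also fails if it takes over 58 s, if anything falls off the work surface, if the arm or the gripper's body presses on something with over 40 N, if the wrist force passes 120 N, or if a joint passes its speed limit or range.

## Robot

A 6-joint arm with a two-finger parallel gripper is mounted at the origin on the work surface. World frame = base frame: x ahead of the robot, y to its left, z up, the work surface at z = 0. Lengths are in m, angles in rad, forces in N, time in s.
With the tool pointing down it reaches from about 0.3 to 0.875 m from the base axis. Payload 6.4 kg.
Tool frame: the origin (TCP) lies at the very end of the fingers, on their centre line; the grasp point (between the pads) lies 19 mm behind it; z points along the fingers, x is the direction in which the jaws open and shut, and the axes are right-handed (so a half turn about z gives the same grasp; the last joint's range is limited). The gripper opens to 85 mm and grips with 20 to 120 N. Pads are 22 mm wide; open, the fingers measure 114 mm over their backs; the gripper's body (76 mm by 85 mm) begins 54 mm behind the grasp point. The pads swing forward as they close: fully open they stand 13 mm farther back than shut.
Start: joints at [-1.328, 0.181, 1.607, -0, 1.354, -0.206], TCP at [0.25, -0.518, 0.211] pointing down, gripper open.
Joint ranges: [-2.99, 2.99], [-0.89, 2.07], [0.3, 2.58], [-1.14, 4.28], [0, 2.63], [-3.12, 3.12]. Speed limits (rad/s): [2.57, 2.57, 3.01, 3.14, 3.14, 3.14].

## Interface

Orientations are given as a 3x3 rotation matrix whose columns are the frame's x, y, z axes.
In Python, from rig import robot gives the robot as it stands. The module is installed in compiled form; this text tells all that it offers.
- The arm moves only by the shell command python3 -m crank 'ROWS' [FORCE]. ROWS is JSON, a list of rows, each a list of 3 entries, a list of its own where there are three numbers: the gripper's target within -1 to 1 (fully open at 1, half-way at 0, shut at -1), then the shift along the tool's x, y, z each as a share of 0.1 m, from -1 to 1, then the turn, a rotation vector about the tool's x, y, z each as a share of 360 degrees, from -1 to 1. A call has 1 to 20 rows; each row is the pose to reach, as a shift and turn from the pose measured when the call began, along the tool's axes at that moment, turning the shorter way round; what a row does not reach only later rows make up. A row lasts 1/10 s, in which the tool goes at most 50 mm and 8.59 degrees, less where a joint would pass 70% of its speed; a pose out of reach is approached as far as the arm can. A call with a number of a shift or a turn outside -1 to 1 is refused whole. A call with a gripper value outside its range is refused whole. The fingers move at their own pace and stop on an object; FORCE is the grip in N (left out, the last holds). Time passes only in rows, so rows that repeat a pose let the fingers close. It gives the time, the measured TCP pose, the force and the opening at its end, in the units of the state.
- robot.read_state(): the state, without advancing time (a new reading comes with each control period).
- robot.get_image(name): name is "side" or "top" or "wrist"; returns a dict with "image" (420x560x3 uint8, red, green, blue), "K" (3x3 intrinsics, pixels), "k1" (the pictures are not rectified: a ray, as slopes to the right and down, at radius r is drawn at 1 + k1 r^2 times it, then the intrinsics apply), "rvec" (rotation vector, rad) and "tvec" (3), from world to camera coordinates, as OpenCV has them; the wrist camera has in their place "T_tool_cam" (4x4, takes a point from camera to tool coordinates, whose origin is the TCP and whose axes are the tool frame's). Camera axes: x right, y down, z forward; pixel columns grow to the right and rows downward; lengths in m; the calibration is good to about 2 mm. A picture is of the moment at which its call begins: read the wrist's pose just before it. There is no depth.
- robot.finish_job(): hands the job in, once; it reports no verdict.
The state is a dict: "time": time; "joint_pos": joint angles; "joint_velocities": joint speeds; "effort": joint torques, N m; "eef_pos": TCP position; "eef_rot": TCP orientation; "ft_force": force on the tool from outside, world axes, zero at the start; "moment": the same for the moment, N m; "opening": finger opening in m.
Only numpy, scipy, OpenCV 4.12 (cv2) and the standard library are available. Lean on these libraries where they do the work, as an engineer would, in place of code of your own. Each camera call takes 0.05 s, during which the arm holds its last target. There are 200 camera calls.

## Working session

There is one attempt and no reset: what is moved stays moved. The work goes in short steps, Python scripts to look and compute and a shell command to move; the robot and the scene stay as the last step left them, time stands still between calls to the robot, and variables do not carry over. Pictures are saved under pics/ and viewed, about 8 in all and at most 12, crops included, and the job is handed in when it is done.

```bash
mkdir -p pics; cat > h.py <<'E'
import numpy as np, cv2
from rig import robot
def grab(name,fn=None):
    s=robot.read_state(); d=robot.get_image(name); im=cv2.cvtColor(d["image"],cv2.COLOR_RGB2BGR)
    if fn: cv2.imwrite("pics/"+fn+".png",im)
    if "rvec" in d:
        R=cv2.Rodrigues(np.array(d["rvec"],float))[0]; t=np.array(d["tvec"],float).ravel()
        Rwc=R.T; c=-R.T@t
    else:
        T=np.array(d["T_tool_cam"]); Rt=np.array(s["eef_rot"]); 
        Rwc=Rt@T[:3,:3]; c=Rt@T[:3,3]+np.array(s["eef_pos"])
    return im,dict(K=np.array(d["K"],float),k1=float(d["k1"]),R=Rwc,c=c)
def rays(cam,px):
    px=np.atleast_2d(np.array(px,float)); K=cam["K"]
    q=np.c_[(px[:,0]-K[0,2])/K[0,0],(px[:,1]-K[1,2])/K[1,1]]
    u=q.copy()
    for _ in range(30): u=q/(1+cam["k1"]*(u**2).sum(1,keepdims=True))
    return np.c_[u,np.ones(len(u))]@cam["R"].T
def onplane(cam,px,z):
    d=rays(cam,px); return cam["c"]+d*((z-cam["c"][2])/d[:,2:3])
def proj(cam,P):
    p=(np.atleast_2d(P)-cam["c"])@cam["R"]; u=p[:,:2]/p[:,2:]; u=u*(1+cam["k1"]*(u**2).sum(1,keepdims=True))
    K=cam["K"]; return np.c_[u[:,0]*K[0,0]+K[0,2],u[:,1]*K[1,1]+K[1,2]]
E
python3 - <<'E'
from h import *
a,ca=grab("top","top0"); b,cb=grab("side","side0"); print(ca["c"],cb["c"],ca["K"],ca["k1"])
print(robot.read_state())
E
```

```text
[0.40482908 0.00998231 1.17606373] [0.1255081  0.91572497 1.09582733] [[483.39935007   0.         279.62861425]
 [  0.         483.39935007 218.5548962 ]
 [  0.           0.           1.        ]] -0.09800959745619708
{'time': 0.1, 'joint_pos': array([-1.32831378e+00,  1.81453485e-01,  1.60788501e+00, -1.22555483e-05,
        1.35382876e+00, -2.06293580e-01]), 'joint_velocities': array([-0.00074011, -0.00097301, -0.00245117, -0.00020369, -0.00149017,
        0.00149444]), 'effort': array([ 9.32071234e-04, -4.45876658e+01, -3.52237737e+01, -2.30598926e-04,
        4.13883230e-03,  3.71470321e-06]), 'eef_pos': array([ 0.24935805, -0.51753531,  0.21039285]), 'eef_rot': array([[ 4.33865258e-01, -9.00977683e-01, -3.89699679e-04],
       [-9.00976445e-01, -4.33865322e-01,  1.52565802e-03],
       [-1.54366100e-03, -3.10819778e-04, -9.99998760e-01]]), 'ft_force': array([0.74677295, 0.36915186, 0.13664501]), 'moment': array([ 0.00863479, -0.00906359, -0.05270577]), 'opening': 0.085156611889802}
```

View pics/top0.png

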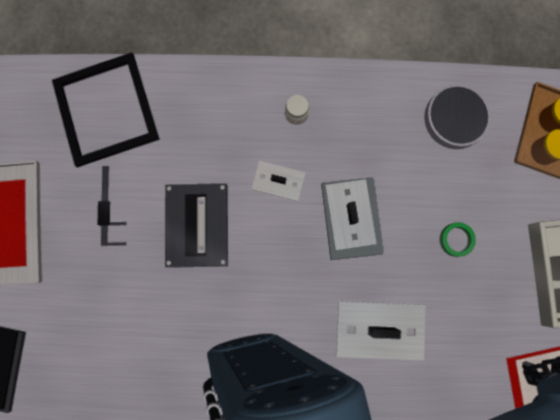

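View pics/side0.png

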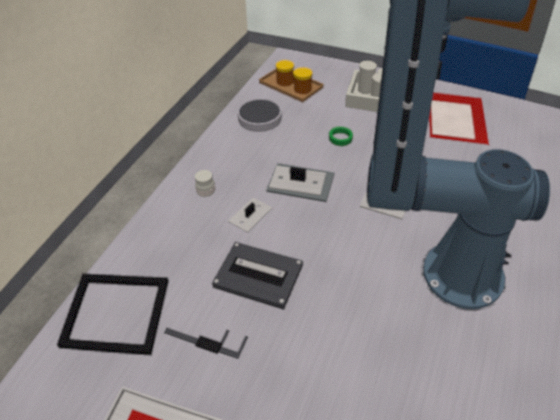

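The top view (0.1 s in) shows three plates with black handles: a small one at (278,180), one on the grey pad at (352,213), and a large one at (381,331). The jig is at (197,225) with a silver stud bar in a slot. The pad plate fits the description (on the pad, middle size). I'll measure and confirm it in an enlarged crop.

```bash
cat > meas.py <<'E'
from h import *
im,c=grab("top")
def rect(mask,box,z,name):
    x0,y0,x1,y1=box; m=np.zeros_like(mask); m[y0:y1,x0:x1]=mask[y0:y1,x0:x1]
    cs=cv2.findContours(m,cv2.RETR_EXTERNAL,cv2.CHAIN_APPROX_NONE)[0]; k=max(cs,key=cv2.contourArea)
    P=onplane(c,k.reshape(-1,2),z)[:,:2]; r=cv2.minAreaRect((P*1000).astype(np.float32)); print(name,np.round(r[0],1),np.round(r[1],1),round(r[2],2),len(k)); return r
g=im.min(2); hi=im.max(2)
rect(((hi<110)*255).astype(np.uint8),(155,175,240,275),.024,"jig")
for box,z,n in [((245,155,310,205),.005,"small"),((328,182,376,252),.017,"pad plate"),((330,295,432,366),.005,"large")]:
    rect(((g>178)*255).astype(np.uint8),box,z,n)
rect(((hi<60)*255).astype(np.uint8),(340,195,365,230),.062,"handle")
rect(((g>130)*255).astype(np.uint8),(185,190,212,258),.026,"bar")
for p in [(180,225),(352,190),(340,180),(325,215),(335,215),(352,213),(278,170),(201,225),(300,260)]: print(p,im[p[1],p[0]])
A=cv2.resize(im[175:275,155:240],None,fx=4.6,fy=4.6,interpolation=cv2.INTER_CUBIC)
B=cv2.resize(im[170:270,310:395],None,fx=4.6,fy=4.6,interpolation=cv2.INTER_CUBIC)
cv2.imwrite("pics/crop1.png",np.hstack([A,B]))
E
python3 meas.py
```

```text
jig [510.6 207.5] [202.3 151. ] 2.85 287Traceback (most recent call last):
  File "meas.py", line 10, in <module>
    rect(((g>178)*255).astype(np.uint8),box,z,n)
    ~~~~^^^^^^^^^^^^^^^^^^^^^^^^^^^^^^^^^^^^^^^^
  File "meas.py", line 5, in rect
    cs=cv2.findContours(m,cv2.RETR_EXTERNAL,cv2.CHAIN_APPROX_NONE)[0]; k=max(cs,key=cv2.contourArea)
                                                                         ~~~^^^^^^^^^^^^^^^^^^^^^^^^
ValueError: max() iterable argument is empty
```

```bash
python3 - <<'E'
s=open('meas.py').read()
s=s.replace('rect(((g>178)*255).astype(np.uint8),box,z,n)','t=cv2.threshold(g[box[1]:box[3],box[0]:box[2]].copy(),0,255,cv2.THRESH_OTSU)[0]; rect(((g>t)*255).astype(np.uint8),box,z,n)')
s=s.replace('def rect(','def rect0(').replace("g=im.min(2)","def rect(*a):\n    try: return rect0(*a)\n    except Exception as e: print(a[3],e)\ng=im.min(2)")
open('meas.py','w').write(s)
E
python3 meas.py
```

```text
jig [510.6 207.5] [202.3 151. ] 2.85 287
small [629.2  16.4] [122.6 158.6] 1.47 226
pad plate [ 546.4 -164. ] [161.2 101.5] 9.74 203
large [ 269.1 -242.5] [167.9 246.5] 0.83 342
handle [ 544.2 -160.5] [49.3 19.2] 9.26 50
bar [511.2 195.5] [98.8  9.7] 2.42 90
(180, 225) [54 49 51]
(352, 190) [157 159 158]
(340, 180) [114 108 111]
(325, 215) [86 82 82]
(335, 215) [157 157 157]
(352, 213) [28 27 27]
(278, 170) [153 157 159]
(201, 225) [146 148 153]
(300, 260) [133 126 132]
```

View pics/crop1.png

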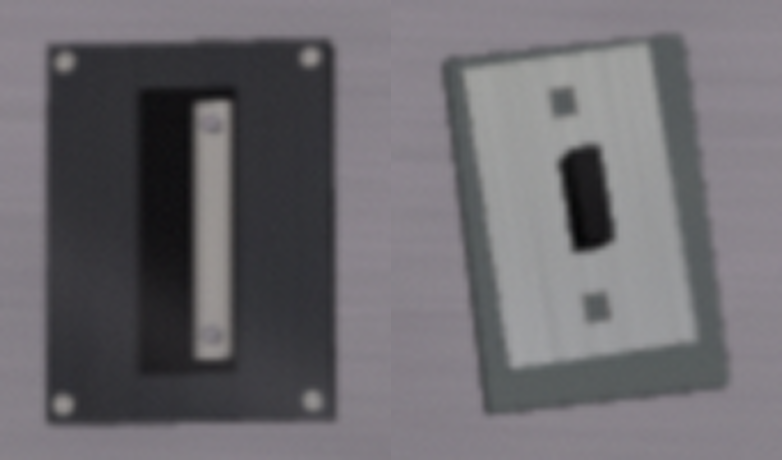

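The crop confirms the pad plate: 161 x 101 mm measured against 160 x 100 expected. It sits at about (0.546,-0.164) with a yaw of about 9.7°. The stud spots are at about (201,202) and (201,248). Next I'll move above the plate.

```bash
cat > go.py <<'E'
# go.py X Y Z YAWX(deg of tool x): prints shift/turn in move units
import sys; from h import *
s=robot.read_state(); R=np.array(s["eef_rot"]); X,Y,Z,a=map(float,sys.argv[1:5]); a=np.radians(a)
x=np.array([np.cos(a),np.sin(a),0]); z=np.array([0,0,-1.]); T=np.c_[x,np.cross(z,x),z]
print("t",round(s["time"],2),"pos",np.round(s["eef_pos"],4),"yaw",round(np.degrees(np.arctan2(R[1,0],R[0,0])),2),"tilt",np.round(R[:2,2],4),"F",np.round(s["ft_force"],2),"M",np.round(s["moment"],2),"op",round(s["opening"],4))
print("shift",np.round(R.T@(np.array([X,Y,Z])-s["eef_pos"])/.1,3),"turn",np.round(cv2.Rodrigues(R.T@T)[0].ravel()/(2*np.pi),4))
E
C="python3 -m crank"
$C '[[1,[-0.45,-1,0],[0,0,0.044]],[1,[-0.45,-1,0],[0,0,0.044]],[1,[-0.45,-1,0],[0,0,0.044]]]' | tail -3
python3 -m crank '[[1,[-0.76,-0.89,0],[0,0,0]],[1,[-0.76,-0.89,0],[0,0,0]],[1,[-0.76,-0.89,0],[0,0,0]]]' >/dev/null
python3 -m crank '[[1,[-0.76,-0.89,0],[0,0,0]],[1,[-0.76,-0.89,0],[0,0,0]],[1,[-0.76,-0.89,0],[0,0,0]]]' >/dev/null
python3 go.py 0.545 -0.162 0.21 -80.3
```

```text
eef_rot: [[0.171, -0.985, 0.0], [-0.985, -0.171, 0.003], [-0.003, -0.001, -1.0]]
ft_force: [-0.2, -0.8, -0.6]
opening: 0.0855
t 1.1 pos [ 0.4747 -0.244   0.211 ] yaw -79.72 tilt [0.0014 0.005 ] F [ 0.29 -0.56 -0.  ] M [ 0.02  0.03 -0.02] op 0.0855
shift [-0.682 -0.838  0.015] turn [-0.0004  0.0007  0.0016]
```

```bash
python3 -m crank '[[1,[-0.68,-0.84,0],[0,0,0]],[1,[-0.68,-0.84,0],[0,0,0.0016]],[1,[-0.68,-0.84,0],[0,0.0007,0.0016]],[1,[-0.68,-0.84,0],[0,0.0007,0.0016]]]' >/dev/null
python3 go.py 0.545 -0.162 0.21 -80.3
python3 -c "
from h import *
im,c=grab('wrist','w1'); print(c['c'],c['R'])"
```

```text
t 1.5 pos [ 0.5459 -0.1608  0.2112] yaw -80.05 tilt [0.0017 0.0005] F [ 0.21 -0.82  0.17] M [ 0.02 -0.03 -0.03] op 0.0856
shift [0.01  0.011 0.012] turn [-0.0003  0.      0.0007]
[ 0.61477584 -0.14873479  0.37471871] [[ 1.73846637e-01 -9.47277747e-01 -2.69150919e-01]
 [-9.84772512e-01 -1.67412888e-01 -4.68617630e-02]
 [-6.68227309e-04  2.73199186e-01 -9.61957254e-01]]
```

View pics/w1.png

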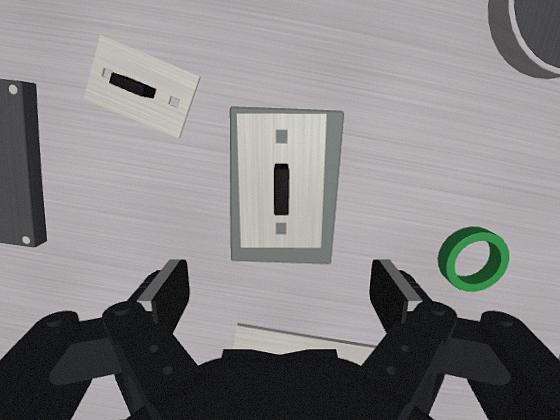

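The wrist view shows the plate on its pad at about (281,182), with holes at (281,136) and (281,228) and the handle upright. I'll measure all of it from here.

```bash
python3 - <<'E'
from h import *
im,c=grab('wrist')
def rect(m,box,z,n):
    x0,y0,x1,y1=box; k=max(cv2.findContours(m[y0:y1,x0:x1].astype(np.uint8)*255,cv2.RETR_EXTERNAL,cv2.CHAIN_APPROX_NONE,offset=(x0,y0))[0],key=cv2.contourArea)
    P=onplane(c,k.reshape(-1,2),z)[:,:2]*1000; r=cv2.minAreaRect(P.astype(np.float32)); print(n,np.round(r[0],1),np.round(r[1],1),round(r[2],2))
b=im[:,:,0].astype(int)
g=cv2.cvtColor(im,cv2.COLOR_BGR2GRAY).astype(int); r=im[:,:,2].astype(int)
print(im[182,250],im[182,238],im[136,281],im[150,400])
rect(g>165,(233,108,333,258),.017,"plate")
rect((g<150)&(g>60),(270,125,292,147),.014,"holeA"); rect((g<150)&(g>60),(272,219,290,238),.014,"holeB")
# handle at top plane: top face corners approx
rect(g<60,(268,155,296,224),.062,"handle(top+front)")
print("proj plate grip etc", np.round(proj(c,[[.546,-.164,.017],[.546,-.164,.062]]),1))
E
```

```text
[182 188 190] [188 196 199] [128 129 122] [182 177 184]
plate [ 546.7 -162.6] [160.1 100.2] 9.87
holeA [ 600.8 -153.2] [13.4 11.5] 9.91
holeB [ 491.  -172.5] [14.4 12.4] 9.69
handle(top+front) [ 549.3 -162.1] [52.8 14.5] 9.6
proj plate grip etc [[281.  183.7]
 [281.2 192. ]]
```

```bash

python3 -m crank '[[1,[-0.9,-0.07,0],[0,0,0]],[1,[-0.9,-0.07,0],[0,0,0]],[1,[-0.9,-0.07,0],[0,0,0]]]' >/dev/null
python3 -m crank '[[1,[-0.9,-0.07,0],[0,0,0]],[1,[-0.9,-0.07,0],[0,0,0]],[1,[-0.9,-0.07,0],[0,0,0]]]' >/dev/null
python3 -m crank '[[1,[-0.9,-0.07,0],[0,0,0]],[1,[-0.9,-0.07,0],[0,0,0]],[1,[-0.9,-0.07,0],[0,0,0]]]' >/dev/null
python3 -m crank '[[1,[-0.9,-0.07,0],[0,0,0]],[1,[-0.9,-0.07,0],[0,0,0]],[1,[-0.9,-0.07,0],[0,0,0]],[1,[-0.9,-0.07,0],[0,0,0]]]' >/dev/null
python3 go.py 0.51 0.2 0.21 -87.3
python3 - <<'E'
from h import *
im,c=grab('wrist','w2'); p=proj(c,[[.511,.2,.024]])[0]; print(p)
np.save('cam2.npy',c,allow_pickle=True)
u,v=map(int,p); cr=im[max(0,v-100):v+100,max(0,u-100):u+100]; print(max(0,u-100),max(0,v-100))
cv2.imwrite('pics/w2c.png',cv2.resize(cr,None,fx=3,fy=3,interpolation=cv2.INTER_CUBIC))
E
```

```text
t 2.9 pos [0.5078 0.2005 0.2118] yaw -79.86 tilt [-0.      0.0023] F [-0.38 -0.69  0.43] M [ 0.01 -0.05 -0.  ] op 0.0853
shift [ 0.009 -0.021  0.018] turn [-0.      0.0004  0.0207]
[280.56833175 182.50243308]
180 82
```

View pics/w2c.png

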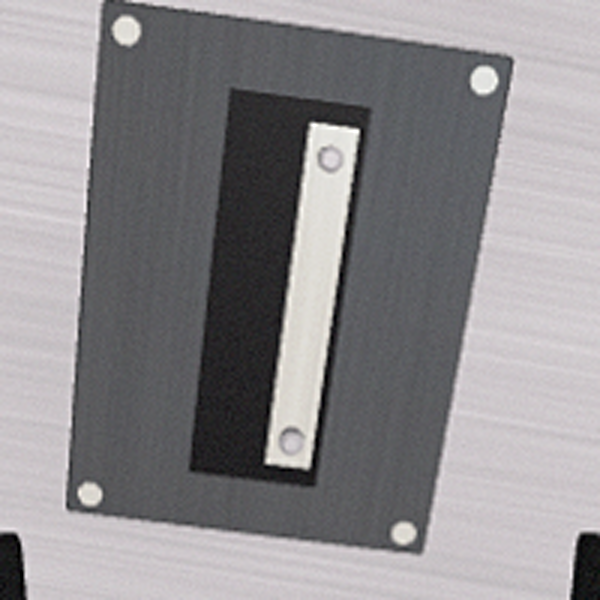

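The crop shows the stud bar right of centre in its slot. The stud tops are at crop (330,157) and (291,440), full image (290.0,134.3) and (277.0,228.7).

```bash
python3 - <<'E'
from h import *
c=np.load('cam2.npy',allow_pickle=True).item()
P=onplane(c,[(180+330/3,82+156.5/3),(180+291/3,82+439.5/3)],.033)*1000; print("wrist studs",P.round(1))
d=P[0]-P[1]; print("sep",np.linalg.norm(d),"ang",np.degrees(np.arctan2(d[1],d[0])),"mid",P.mean(0).round(1))
S=onplane(c,[(180+x/3,82+y/3) for x,y in [(126,31),(484,80),(403,532),(90,493)]],.024)*1000; print(S.round(1),S.mean(0).round(1))
for a,b in [(3,0),(2,1)]: e=S[b]-S[a]; print(np.degrees(np.arctan2(e[1],e[0])))
a,ca=grab('top'); Q=onplane(ca,[(155+211/4.6,175+124/4.6),(155+211/4.6,175+334/4.6)],.033)*1000; print("top",Q.round(1))
E
python3 go.py 0.546 -0.163 0.21 -80.1
```

```text
wrist studs [[566.8 199.7  33. ]
 [458.  194.7  33. ]]
sep 108.94047080438827 ang 2.666177050827535 mid [512.4 197.2  33. ]
[[597.1 279.8  24. ]
 [603.3 149.4  24. ]
 [423.1 141.4  24. ]
 [417.2 271.4  24. ]] [510.2 210.5  24. ]
2.6784213978310203
2.5383493599889033
top [[564.4 197.   33. ]
 [455.3 192.4  33. ]]
t 3.0 pos [0.5079 0.1999 0.2118] yaw -79.99 tilt [-0.0002  0.0025] F [1.06 0.14 0.57] M [-0.02  0.02  0.01] op 0.0849
shift [3.64  0.256 0.009] turn [-0.      0.0004  0.0003]
```

```bash

python3 -m crank '[[1,[0.91,0.064,0],[0,0,0]],[1,[0.91,0.064,0],[0,0,0]],[1,[0.91,0.064,0],[0,0,0]]]' >/dev/null
python3 -m crank '[[1,[0.91,0.064,0],[0,0,0]],[1,[0.91,0.064,0],[0,0,0]],[1,[0.91,0.064,0],[0,0,0]]]' >/dev/null
python3 -m crank '[[1,[0.91,0.064,0],[0,0,0]],[1,[0.91,0.064,0],[0,0,0]],[1,[0.91,0.064,0],[0,0,0]]]' >/dev/null
python3 -m crank '[[1,[0.91,0.064,0],[0,0,0]],[1,[0.91,0.064,0],[0,0,0]],[1,[0.91,0.064,0],[0,0,0]],[1,[0.91,0.064,0],[0,0,0]]]' >/dev/null
python3 go.py 0.5463 -0.1627 0.1 -80.1
```

```text
t 4.3 pos [ 0.5434 -0.1818  0.2122] yaw -81.35 tilt [ 0.0008 -0.003 ] F [-0.53 -0.07 -0.32] M [0.04 0.02 0.03] op 0.0855
shift [-0.188 -0.057  1.122] turn [-0.0001 -0.0005 -0.0035]
```

```bash

python3 -m crank '[[1,[-0.188,-0.057,0.4],[0,-0.0005,-0.0035]],[1,[-0.188,-0.057,0.8],[0,-0.0005,-0.0035]],[1,[-0.188,-0.057,0.95],[0,-0.0005,-0.0035]],[1,[-0.188,-0.057,0.95],[0,-0.0005,-0.0035]],[1,[-0.188,-0.057,0.95],[0,-0.0005,-0.0035]],[1,[-0.188,-0.057,0.95],[0,-0.0005,-0.0035]]]' >/dev/null
python3 go.py 0.5463 -0.1627 0.026 -80.1
```

```text
t 4.9 pos [ 0.5479 -0.1633  0.1195] yaw -80.09 tilt [ 0.0038 -0.0017] F [-0.16 -0.66 -0.44] M [ 0.05 -0.03  0.01] op 0.0853
shift [-0.011  0.018  0.935] turn [-0.0005 -0.0004  0.    ]
```

```bash

python3 -m crank '[[1,[-0.01,0.018,0.3],[-0.0005,-0.0004,0]],[1,[-0.01,0.018,0.6],[-0.0005,-0.0004,0]],[1,[-0.01,0.018,0.8],[-0.0005,-0.0004,0]],[1,[-0.01,0.018,0.92],[-0.0005,-0.0004,0]],[1,[-0.01,0.018,0.92],[-0.0005,-0.0004,0]],[1,[-0.01,0.018,0.92],[-0.0005,-0.0004,0]]]' >/dev/null
python3 go.py 0.5463 -0.1627 0.026 -80.1
python3 -m crank '[[-1,[0,0,0],[0,0,0]],[-1,[0,0,0],[0,0,0]],[-1,[0,0,0],[0,0,0]],[-1,[0,0,0],[0,0,0]],[-1,[0,0,0],[0,0,0]],[-1,[0,0,0],[0,0,0]],[-1,[0,0,0],[0,0,0]],[-1,[0,0,0],[0,0,0]],[-1,[0,0,0],[0,0,0]],[-1,[0,0,0],[0,0,0]]]' 60 >/dev/null
python3 go.py 0.5463 -0.1627 0.026 -80.1
```

```text
t 5.5 pos [ 0.5473 -0.1633  0.0289] yaw -80.09 tilt [ 0.0021 -0.0007] F [-0.49  0.19 -0.27] M [ 0.01 -0.01  0.01] op 0.0856
shift [-0.008  0.009  0.029] turn [-0.0003 -0.0002  0.    ]
t 6.5 pos [ 0.5476 -0.1634  0.0294] yaw -80.09 tilt [ 0.0025 -0.001 ] F [-1.38  0.13  4.5 ] M [ 0.09  0.22 -0.04] op 0.014
shift [-0.01   0.011  0.034] turn [-0.0004 -0.0002  0.    ]
```

```bash

python3 -m crank '[[-1,[0,0,-0.1],[0,0,0]],[-1,[0,0,-0.3],[0,0,0]],[-1,[0,0,-0.6],[0,0,0]],[-1,[0,0,-0.9],[0,0,0]],[-1,[0,0,-1],[0,0,0]],[-1,[0,0,-1],[0,0,0]],[-1,[0,0,-1],[0,0,0]],[-1,[0,0,-1],[0,0,0]]]' >/dev/null
python3 go.py 0.5463 -0.1627 0.13 -80.1
python3 -c "
from h import *
im,c=grab('wrist','w3')"
```

```text
t 7.3 pos [ 0.546  -0.1626  0.1272] yaw -80.09 tilt [-0.0009  0.0008] F [-0.    0.16 -4.77] M [ 0.04  0.01 -0.02] op 0.0145
shift [ 0.001 -0.003 -0.028] turn [0.0001 0.0002 0.    ]
```

View pics/w3.png

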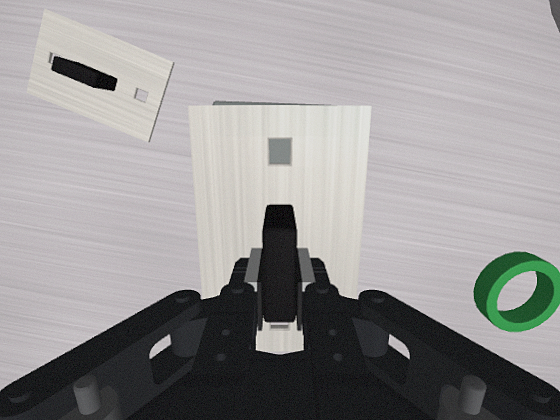

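The plate is held square, with its front hole at (280,152) and front edge at row 105. I'll measure its pose relative to the tool.

```bash
cat > held.py <<'E'
from h import *
import sys
s=robot.read_state(); im,c=grab('wrist'); R=np.array(s['eef_rot']); p=np.array(s['eef_pos'])
def loc(px,dz):  # intersect tool plane z=-dz.. (plate parallel to tool xy), returns tool xy mm
    d=rays(c,px)@R; o=(c['c']-p)@R; return (o+d*((dz-o[2])/d[:,2:3]))[:,:2]*1000
g=cv2.cvtColor(im,cv2.COLOR_BGR2GRAY)
m=((g[134:172,262:298]<185)*255).astype(np.uint8)
k=max(cv2.findContours(m,cv2.RETR_EXTERNAL,cv2.CHAIN_APPROX_NONE,offset=(262,134))[0],key=cv2.contourArea)
P=loc(k.reshape(-1,2),.0124); r=cv2.minAreaRect(P.astype(np.float32)); print("hole tool xy",np.round(r[0],1),np.round(r[1],1),r[2])
e=loc([(190,105.5),(371,105.5)],.0124); print("front corners",e.round(1))
E
python3 held.py; python3 go.py 0.5124 0.1972 0.13 -87.3
```

```text
hole tool xy [  0.1 -54.3] [15.1 13.1] 89.93934631347656
front corners [[-48.8 -79.3]
 [ 50.  -79.4]]
t 7.4 pos [ 0.5463 -0.1628  0.1276] yaw -80.09 tilt [-0.0002  0.0005] F [-0.3  -0.15 -3.93] M [-0.02  0.02  0.01] op 0.014
shift [-3.605 -0.286 -0.022] turn [0.     0.0001 0.02  ]
```

```bash

python3 -m crank '[[-1,[-0.2,-0.02,0],[0,0,0]],[-1,[-0.5,-0.04,0],[0,0,0]],[-1,[-0.8,-0.06,0],[0,0,0]],[-1,[-0.9,-0.077,0],[0,0,0]],[-1,[-0.9,-0.077,0],[0,0,0]]]' >/dev/null
python3 -m crank '[[-1,[-0.2,-0.02,0],[0,0,0]],[-1,[-0.5,-0.04,0],[0,0,0]],[-1,[-0.8,-0.06,0],[0,0,0]],[-1,[-0.9,-0.077,0],[0,0,0]],[-1,[-0.9,-0.077,0],[0,0,0]]]' >/dev/null
python3 -m crank '[[-1,[-0.2,-0.02,0],[0,0,0]],[-1,[-0.5,-0.04,0],[0,0,0]],[-1,[-0.8,-0.06,0],[0,0,0]],[-1,[-0.9,-0.077,0],[0,0,0]],[-1,[-0.9,-0.077,0],[0,0,0]]]' >/dev/null
python3 go.py 0.5132 0.2052 0.1 -87.33
```

```text
t 8.9 pos [0.5223 0.1085 0.1269] yaw -79.81 tilt [-0.001   0.0001] F [ 0.27 -0.81 -4.37] M [-0.04 -0.06 -0.07] op 0.0143
shift [-0.968 -0.082  0.269] turn [0.0002 0.     0.0209]
```

```bash

python3 -m crank '[[-1,[-0.2,-0.02,0],[0,0,0.01]],[-1,[-0.5,-0.04,0],[0,0,0.021]],[-1,[-0.8,-0.06,0],[0,0,0.021]],[-1,[-0.968,-0.082,0],[0,0,0.021]],[-1,[-0.968,-0.082,0],[0,0,0.021]],[-1,[-0.968,-0.082,0.1],[0,0,0.021]],[-1,[-0.968,-0.082,0.25],[0,0,0.021]],[-1,[-0.968,-0.082,0.4],[0,0,0.021]],[-1,[-0.968,-0.082,0.55],[0,0,0.021]],[-1,[-0.968,-0.082,0.55],[0,0,0.021]],[-1,[-0.968,-0.082,0.55],[0,0,0.021]]]' >/dev/null
python3 go.py 0.5132 0.2052 0.0504 -87.33; sleep 0; python3 go.py 0.5132 0.2052 0.0504 -87.33; python3 -c "
from h import *
grab('wrist','w4')"; python3 go.py 0.5132 0.2052 0.0504 -87.33
```

```text
t 10.0 pos [0.5127 0.2049 0.071 ] yaw -87.38 tilt [-0.0028 -0.0003] F [-0.23 -0.08 -3.74] M [-0.02 -0.04 -0.01] op 0.0145
shift [-0.003 -0.006  0.206] turn [ 0.0005 -0.     -0.0001]
t 10.0 pos [0.5127 0.2049 0.071 ] yaw -87.38 tilt [-0.0028 -0.0003] F [-0.23 -0.08 -3.74] M [-0.02 -0.04 -0.01] op 0.0145
shift [-0.003 -0.006  0.206] turn [ 0.0005 -0.     -0.0001]
t 10.05 pos [0.5134 0.2051 0.0719] yaw -87.38 tilt [-0.001  0.   ] F [-0.46 -0.52 -3.07] M [-0.03  0.   -0.  ] op 0.0139
shift [-0.001  0.002  0.215] turn [ 0.0002  0.     -0.0001]
```

View pics/w4.png

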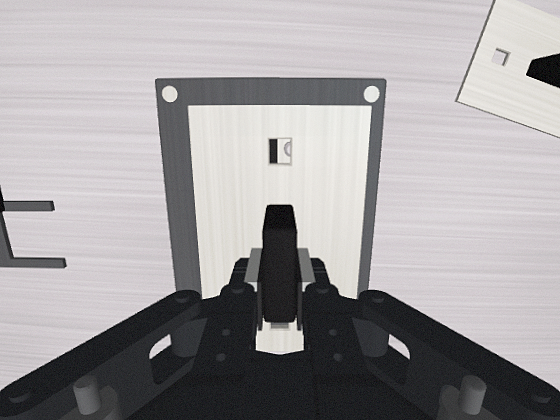

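The held plate is above the jig. Through the front hole, centred at (280,151), a stud edge shows at about (288,149), to the tool's +x. An enlarged crop will quantify it.

```bash
python3 - <<'E'
from h import *
im=cv2.imread('pics/w4.png'); cv2.imwrite('pics/w4c.png',cv2.resize(im[130:172,260:302],None,fx=14,fy=14,interpolation=cv2.INTER_CUBIC))
im2,c=grab('wrist')
s=robot.read_state(); R=np.array(s['eef_rot']); p=np.array(s['eef_pos'])
for z,r in [(.033,.003),(.031,.005)]:
    C=np.array([.5668,.1997,z]); print(z,proj(c,C+np.array([[0,0,0],[0,r,0],[r,0,0],[-r,0,0]])).round(1).tolist())
E
```

```text
0.033 [[291.5, 149.6], [286.9, 149.4], [291.8, 145.0], [291.3, 154.3]]
0.031 [[291.4, 149.4], [283.8, 149.0], [291.8, 141.6], [291.0, 157.1]]
```

View pics/w4c.png

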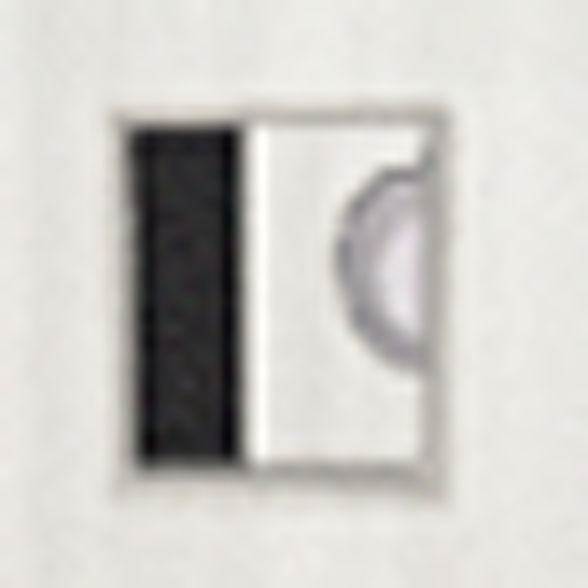

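The stud's left edge is at (284.1,148.7) against a predicted (283.8,149.2), so my stud estimate is good to about 0.3 mm. I'll back off 2 mm more and lower until close.

```bash

python3 -m crank '[[-1,[-0.02,0,0.05],[0,0,0]],[-1,[-0.02,0,0.1],[0,0,0]],[-1,[-0.02,0,0.15],[0,0,0]],[-1,[-0.02,0,0.18],[0,0,0]],[-1,[-0.02,0,0.18],[0,0,0]],[-1,[-0.02,0,0.18],[0,0,0]],[-1,[-0.02,0,0.18],[0,0,0]]]' >/dev/null
python3 go.py 0.5137 0.2072 0.0504 -87.33
python3 -m crank '[[-1,[0,0,0.005],[0,0,0]],[-1,[0,0,0.01],[0,0,0]],[-1,[0,0,0.01],[0,0,0]]]' | grep -E "force|pos"
python3 -m crank '[[-1,[0,0,0.005],[0,0,0]],[-1,[0,0,0.01],[0,0,0]],[-1,[0,0,0.01],[0,0,0]]]' | grep -E "force|pos"
python3 go.py 0.5137 0.2072 0.0504 -87.33
```

```text
t 10.8 pos [0.5139 0.2073 0.0546] yaw -87.37 tilt [0.0004 0.0003] F [ 0.22  0.23 -4.35] M [ 0.06 -0.01 -0.03] op 0.0145
shift [0.    0.002 0.042] turn [-0.0001  0.     -0.0001]
eef_pos: [0.5139, 0.2072, 0.0536]
ft_force: [-0.4, -0.3, -4.4]
eef_pos: [0.5138, 0.2072, 0.0525]
ft_force: [0.0, -0.0, -4.5]
t 11.4 pos [0.5138 0.2072 0.0525] yaw -87.37 tilt [0.0003 0.0003] F [ 0.02 -0.03 -4.49] M [-0.   -0.01 -0.04] op 0.014
shift [0.    0.001 0.021] turn [-0.      0.     -0.0001]
```

Next come half-millimetre steps. A rise in fz from -4.5 marks contact.

```bash

python3 -m crank '[[-1,[0,0,0.005],[0,0,0]],[-1,[0,0,0.01],[0,0,0]],[-1,[0,0,0.01],[0,0,0]]]' | grep -E "force|pos"
python3 -m crank '[[-1,[0,0,0.005],[0,0,0]],[-1,[0,0,0.005],[0,0,0]]]' | grep -E "force|pos"
python3 go.py 0.5137 0.2072 0.0504 -87.33
```

```text
eef_pos: [0.5137, 0.2072, 0.0514]
ft_force: [-0.1, 0.5, -3.8]
eef_pos: [0.5137, 0.2072, 0.0508]
ft_force: [0.5, -0.8, -4.2]
t 11.9 pos [0.5137 0.2072 0.0508] yaw -87.37 tilt [-0.0001  0.0002] F [ 0.55 -0.77 -4.25] M [ 0.04 -0.04 -0.01] op 0.0143
shift [ 0.    -0.     0.004] turn [ 0.      0.     -0.0001]
```

```bash

python3 -m crank '[[-1,[0,0,0.004],[0,0,0]],[-1,[0,0,0.004],[0,0,0]],[-1,[0,0,0.004],[0,0,0]]]' | grep -E "force|pos"
python3 -m crank '[[-1,[0,0,0.004],[0,0,0]],[-1,[0,0,0.004],[0,0,0]],[-1,[0,0,0.004],[0,0,0]]]' | grep -E "force|pos"
python3 go.py 0.5137 0.2072 0.0504 -87.33
```

```text
eef_pos: [0.5137, 0.2072, 0.0505]
ft_force: [-0.9, 0.3, -3.9]
eef_pos: [0.5137, 0.2073, 0.0503]
ft_force: [-1.8, -0.1, 1.5]
t 12.5 pos [0.5137 0.2073 0.0503] yaw -87.37 tilt [0.0001 0.0003] F [-1.78 -0.14  1.55] M [-0.04  0.29 -0.02] op 0.0144
shift [ 0.001  0.    -0.001] turn [-0.      0.     -0.0001]
```

Contact at TCP z = 0.0503, with about 6 N on the studs, as predicted. Now I'll slide along +tool x under a light bias.

```bash

for i in 1; do :; done
python3 -m crank '[[-1,[0.01,0,0.001],[0,0,0]],[-1,[0.02,0,0.001],[0,0,0]],[-1,[0.02,0,0.001],[0,0,0]]]' | grep -E "force|pos"
python3 -m crank '[[-1,[0.01,0,0.001],[0,0,0]],[-1,[0.02,0,0.001],[0,0,0]],[-1,[0.02,0,0.001],[0,0,0]]]' | grep -E "force|pos"
python3 go.py 0.5133 0.1972 0.0504 -87.33
```

```text
eef_pos: [0.5142, 0.2053, 0.0504]
ft_force: [-0.2, 2.1, -1.8]
eef_pos: [0.5145, 0.2032, 0.0504]
ft_force: [0.1, 1.6, -1.3]
t 13.1 pos [0.5145 0.2032 0.0504] yaw -87.39 tilt [0.0012 0.0006] F [ 0.08  1.63 -1.3 ] M [ 0.21 -0.03  0.01] op 0.0144
shift [ 0.06   0.015 -0.   ] turn [-0.0002  0.0001 -0.0002]
```

```bash

python3 -m crank '[[-1,[0.01,0.005,0.002],[0,0,0]],[-1,[0.02,0.01,0.002],[0,0,0]],[-1,[0.02,0.01,0.002],[0,0,0]]]' | grep -E "force|pos"
python3 -m crank '[[-1,[0.01,0.003,0.002],[0,0,0]],[-1,[0.02,0.003,0.002],[0,0,0]],[-1,[0.02,0.003,0.002],[0,0,0]]]' | grep -E "force|pos"
python3 go.py 0.5133 0.1972 0.0504 -87.33
```

```text
eef_pos: [0.5135, 0.2009, 0.0501]
ft_force: [0.9, 0.6, -2.0]
eef_pos: [0.5127, 0.1984, 0.0494]
ft_force: [-0.3, -0.8, -3.8]
t 13.7 pos [0.5127 0.1984 0.0494] yaw -87.39 tilt [-0.0002 -0.0003] F [-0.26 -0.77 -3.78] M [-0.04  0.05  0.05] op 0.0146
shift [ 0.013 -0.005 -0.01 ] turn [ 0.     -0.     -0.0002]
```

z fell to 0.0494 and the stud load vanished, so the holes are over the studs. I'll centre and ease down in small steps.

```bash

python3 -m crank '[[-1,[0.01,-0.004,0.002],[0,0,0]],[-1,[0.01,-0.004,0.008],[0,0,0]],[-1,[0.01,-0.004,0.01],[0,0,0]]]' | grep -E "force|pos"
python3 -m crank '[[-1,[0,0,0.005],[0,0,0]],[-1,[0,0,0.01],[0,0,0]],[-1,[0,0,0.01],[0,0,0]]]' | grep -E "force|pos"
python3 go.py 0.5132 0.1974 0.0414 -87.33
```

```text
eef_pos: [0.513, 0.1974, 0.0482]
ft_force: [0.6, -0.6, -4.0]
eef_pos: [0.513, 0.1974, 0.0471]
ft_force: [0.3, -0.2, -4.0]
t 14.3 pos [0.513  0.1974 0.0471] yaw -87.39 tilt [-0.0007 -0.0003] F [ 0.3  -0.17 -4.01] M [ 0.05 -0.02 -0.03] op 0.0138
shift [ 0.    -0.002  0.057] turn [ 0.0001 -0.     -0.0002]
```

```bash

python3 -m crank '[[-1,[0,0,0.01],[0,0,0]],[-1,[0,0,0.02],[0,0,0]],[-1,[0,0,0.02],[0,0,0]]]' | grep -E "force|pos"
python3 -m crank '[[-1,[0,0,0.01],[0,0,0]],[-1,[0,0,0.02],[0,0,0]],[-1,[0,0,0.02],[0,0,0]]]' | grep -E "force|pos"
python3 -m crank '[[-1,[0,0,0.005],[0,0,0]],[-1,[0,0,0.007],[0,0,0]],[-1,[0,0,0.007],[0,0,0]]]' | grep -E "force|pos"
python3 go.py 0.5132 0.1974 0.0414 -87.33
```

```text
eef_pos: [0.5128, 0.1974, 0.0448]
ft_force: [0.2, -0.6, -3.9]
eef_pos: [0.5126, 0.1973, 0.0427]
ft_force: [0.3, 0.3, -3.4]
eef_pos: [0.5126, 0.1973, 0.0419]
ft_force: [0.3, -0.6, -4.3]
t 15.2 pos [0.5126 0.1973 0.0419] yaw -87.4 tilt [-0.0015 -0.0005] F [ 0.34 -0.58 -4.26] M [ 0.02 -0.02 -0.  ] op 0.0144
shift [-0.    -0.006  0.005] turn [ 0.0002 -0.0001 -0.0002]
```

```bash

python3 -m crank '[[-1,[0,0,0.004],[0,0,0]],[-1,[0,0,0.004],[0,0,0]],[-1,[0,0,0.004],[0,0,0]]]' | grep -E "force|pos"
python3 -m crank '[[-1,[0,0,0.004],[0,0,0]],[-1,[0,0,0.004],[0,0,0]],[-1,[0,0,0.004],[0,0,0]]]' | grep -E "force|pos"
python3 go.py 0.5132 0.1974 0.0414 -87.33
```

```text
eef_pos: [0.5127, 0.1974, 0.0416]
ft_force: [-0.7, -0.1, -3.6]
eef_pos: [0.5127, 0.1974, 0.0414]
ft_force: [-0.7, 0.4, -0.3]
t 15.8 pos [0.5127 0.1974 0.0414] yaw -87.39 tilt [-0.0012 -0.0005] F [-0.69  0.38 -0.3 ] M [-0.05  0.2   0.03] op 0.0141
shift [ 0.    -0.005  0.   ] turn [ 0.0002 -0.0001 -0.0002]
```

```bash

python3 -m crank '[[-1,[0,0,0.003],[0,0,0]],[-1,[0,0,0.003],[0,0,0]],[-1,[0,0,0.003],[0,0,0]]]' | grep -E "force|pos"
python3 go.py 0.5132 0.1974 0.0414 -87.33
python3 -m crank '[[-0.6,[0,0,0],[0,0,0]],[-0.5,[0,0,0],[0,0,0]],[-0.4,[0,0,0],[0,0,0]],[-0.3,[0,0,0],[0,0,0]],[-0.2,[0,0,0],[0,0,0]],[-0.1,[0,0,0],[0,0,0]],[0.2,[0,0,0],[0,0,0]],[0.5,[0,0,0],[0,0,0]],[0.5,[0,0,0],[0,0,0]],[0.5,[0,0,0],[0,0,0]]]' 20 | grep -E "force|pos|open"
```

```text
eef_pos: [0.5127, 0.1974, 0.0414]
ft_force: [-3.1, -1.3, 3.5]
t 16.1 pos [0.5127 0.1974 0.0414] yaw -87.39 tilt [-0.0012 -0.0005] F [-3.13 -1.34  3.52] M [-0.1   0.45 -0.05] op 0.0141
shift [-0.    -0.005 -0.   ] turn [ 0.0002 -0.0001 -0.0002]
eef_pos: [0.5127, 0.1974, 0.0414]
ft_force: [0.0, -0.9, 0.8]
opening: 0.0638
```

```bash

python3 -m crank '[[0.5,[0,0,-0.1],[0,0,0]],[0.5,[0,0,-0.3],[0,0,0]],[0.5,[0,0,-0.6],[0,0,0]],[0.5,[0,0,-1],[0,0,0]],[0.5,[0,0,-1],[0,0,0]],[0.5,[0,0,-1],[0,0,0]]]' >/dev/null
python3 -m crank '[[0.5,[0,0,-0.3],[0,0,0]],[0.5,[0,0,-0.6],[0,0,0]],[0.5,[0,0,-0.7],[0,0,0]],[0.5,[0,0,-0.7],[0,0,0]],[0.5,[0,0,-0.7],[0,0,0]]]' >/dev/null
python3 go.py 0.5132 0.1974 0.21 -87.33
python3 - <<'E'
from h import *
im,c=grab('wrist'); cv2.imwrite('pics/w5.png',cv2.resize(im[60:300,130:430],None,fx=2.5,fy=2.5,interpolation=cv2.INTER_CUBIC))
g=cv2.cvtColor(im,cv2.COLOR_BGR2GRAY)
k=max(cv2.findContours(((g>165)*255).astype(np.uint8)[105:262,225:338],cv2.RETR_EXTERNAL,cv2.CHAIN_APPROX_NONE,offset=(225,105))[0],key=cv2.contourArea)
for z in (.029,.038):
    r=cv2.minAreaRect((onplane(c,k.reshape(-1,2),z)[:,:2]*1000).astype(np.float32)); print(z,r)
E
```

```text
t 18.2 pos [0.5128 0.1975 0.2115] yaw -87.38 tilt [-0.0002 -0.0004] F [ 0.54 -0.44 -0.33] M [-0.01  0.03  0.02] op 0.0641
shift [ 0.001 -0.004  0.015] turn [ 0.     -0.0001 -0.0001]
0.029 ((512.0469970703125, 197.35806274414062), (159.6673583984375, 100.1267318725586), 2.591684103012085)
0.038 ((513.8924560546875, 197.44911193847656), (155.51268005371094, 97.52137756347656), 2.59169864654541)
```

View pics/w5.png

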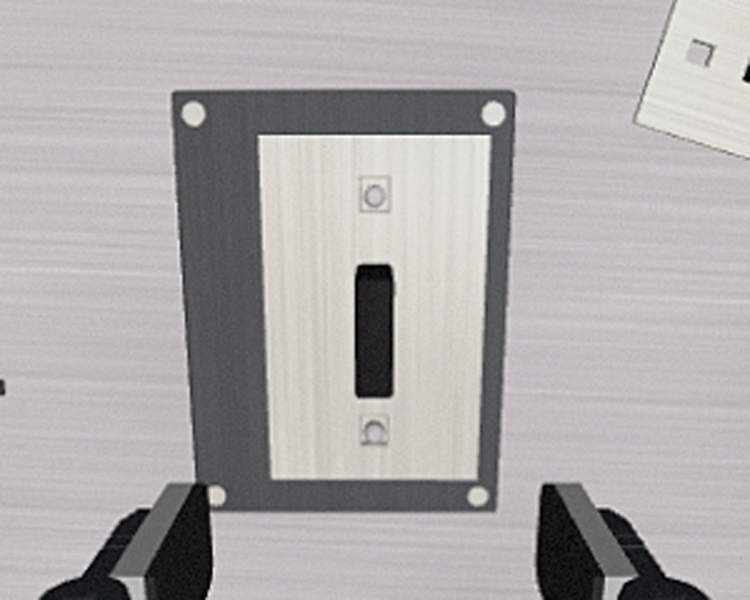

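The last view shows both studs standing in their holes, at crop (375,195) and (374,432). The plate outline measures 159.7 x 100.1 mm at the seated height. Handing in.

```bash
python3 -c "
from rig import robot
print(robot.finish_job())"
```

```text
the job is handed in; nothing more can be done
None
```

The middle-sized plate is on the jig, flat, with both studs through its holes. I handed the job in at about 18 s of the 58 s allowed.

**How it went:** I gripped the plate by its handle and laid it on the studs at about 6 N. I then slid it about 9 mm until the holes went over the studs. From there I lowered it to the jig with no measurable contact on the way, pressed with about 8 N to seat it, and let go.

**Last checks:**
- **Height:** it seated at the predicted height, 9 mm below where it first touched the studs.
- **Position:** after release the wrist camera put the plate at (512.0, 197.4) mm and 2.6°. I had measured the studs' midpoint at (512.4, 197.2) mm and 2.7°.
- **Gripper:** it is about 170 mm above the seated plate and touching nothing.

**Disagreement:** the top and wrist cameras differed by about 2.5 mm on where the studs are. I used the wrist value, and the fit bore it out.

**Not checked:** I did not measure the jar, tape roll and caliper again at the end. No move was aimed near them, and no unexpected force showed up.

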